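# Unlock the sighting mirror and hold it on the cross target

## Robot

A 6-joint arm with a two-finger parallel gripper is mounted at the origin on a cart in front of the work surface, level with it; the furniture and walls round the work are solid. World frame = base frame: x ahead of the robot, y to its left, z up, the work surface at z = 0. Lengths are in m, angles in rad, forces in N, time in s.
With the tool pointing down it reaches from about 0.25 to 0.775 m from the base axis. Payload 4 kg.
Tool frame: the origin (TCP) lies where the fingers leave the gripper's body, on its centre line; the fingertips stand 97 mm ahead of it and the grasp point (between the pads) lies 78 mm ahead of it; z points along the fingers, y is the line along which they close (so a half turn about z gives the same grasp; the last joint's range is limited). The gripper opens to 94 mm and grips with 3 to 60 N. Pads are 16 mm wide; open, the fingers measure 119 mm over their backs; the gripper's body (75 mm by 177 mm) begins 78 mm behind the grasp point.
Start: joints at [-1.205, 0.087, 1.371, -0, 1.684, -0.103], TCP at [0.248, -0.491, 0.303] pointing down, gripper open.
Joint ranges: [-3.1, 3.1], [-0.76, 2.03], [0.27, 2.55], [-1.08, 4.22], [0.17, 2.65], [-2.57, 2.57]. Speed limits (rad/s): [2.79, 2.79, 3.14, 3.14, 3.14, 3.14].

## Interface

Orientations are given as [roll, pitch, yaw] about the fixed x, y, z axes, in that order (R = Rz(yaw) Ry(pitch) Rx(roll)).
In Python, from workcell import r, cams, ticket gives the robot as it stands (r), with the cameras (cams) and the job (ticket).
- The arm moves only by the tool pendant, called after "Emit:" as name(argument=value, ...) on one line, values as JSON. Schema: {"type":"object","properties":{"segments":{"type":"object","properties":{"offsets":{"type":"array","items":{"type":"array","items":{"type":"number"},"minItems":4,"maxItems":4},"minItems":1,"maxItems":10}},"additionalProperties":false,"required":["offsets"]},"jaw":{"type":"number"},"clamp_n":{"type":"number"},"only":{"type":"string"},"quiet":{"type":"boolean"},"lines":{"type":"string"}},"required":["segments"],"additionalProperties":false}. segments is an object whose key "offsets" holds a list of rows, 1 to 10 of them, each of 4 numbers: dx, dy, dz in fractions of the full range, 1 being 0.4 m, then a turn about the tool's z in parts of the range, where 1.0 means 2 pi rad; each row is the pose to reach, as a shift and turn from the pose commanded when the call began, along the tool's axes at that moment; what a row does not reach only later rows make up. A row lasts 1/12 s, in which the tool goes at most 0.0417 m and 0.125 rad, less where a joint would pass 70% of its speed; a pose out of reach is approached as far as the arm can. jaw is the finger opening in m, set as the call begins (left out keeps the last). The fingers move at their own pace and stop on an object; clamp_n is the grip in N (left out, the last holds). Time passes only in rows, so rows that do not move let the fingers close. The tool returns the time, the measured TCP pose, the force, the opening and the grip force at its end. only (a regular expression) keeps the lines of the reply that match it, lines (a string "A,B") keeps lines A to B, and quiet returns only ok. A shift or turn number past 1, either way, is cut back to 1. Input that does not fit is refused with a message, and nothing moves.
- r.read_state(): the state, without advancing time (a new reading comes with each control period).
- cams.grab_frame(name): name is "scene" or "top" or "wrist"; returns a dict with "frame" (480x640x3 uint8, red, green, blue), "camera_matrix" (3x3 intrinsics, pixels), "k1" (the pictures are not rectified: a ray, as slopes to the right and down, at radius r is drawn at 1 + k1 r^2 times it, then the intrinsics apply), "R" (3x3) and "t" (3): a world point X has camera coordinates R X + t; the wrist camera has in their place "mount" (4x4, takes a point from camera to tool coordinates, whose origin is the TCP and whose axes are the flange's). Camera axes: x right, y down, z forward; pixel columns grow to the right and rows downward; lengths in m; the calibration is good to about 2 mm. A picture is of the moment at which its call begins: read the wrist's pose just before it. There is no depth.
- ticket.job_done(): hands the job in; it is judged then, once.
The state is a dict: "time": time; "q": joint angles; "qd": joint speeds; "effort": joint torques, N m; "position": TCP position; "ee_rot": TCP orientation; "force": force on the tool from outside, world axes, zero at the start; "wrist_torque": the same for the moment, N m; "finger_gap": finger opening in m; "finger_force": force on a finger pad.
Only numpy, scipy, OpenCV 4.12 (cv2) and the standard library are available. Lean on these libraries where they do the work, as an engineer would, in place of code of your own. Each camera call takes 0.05 s, during which the arm holds its last target. There are 200 camera calls.

## Task

The mirror of the sighting rig is locked facing the rig's own camera: turn the lock knob clockwise past its click to its far stop to unlock it. Then take the grip on top of the mirror and turn the mirror clockwise until the camera, looking into the middle of the mirror, sees the centre of the cross-shaped target (not the round sample on the other stand). The mirror springs back when let go, so finish while still holding it at that angle, and leave the things round about undisturbed.

Things in the scene. Friction and masses are not known exactly. Their poses are not given: they have to be found in the camera images.
- sight_rig: The sighting rig, fixed to the table: a plate 90 x 330 x 10 mm with, in a row along its y axis, a small grey camera (+y end), the upright mirror (middle) and the grey lock block with the knob (-y end). Origin: on the mirror's vertical turning axis, at table height; z up. The plate spans y -145 to +185 mm; the camera is 92 mm high at most, the lock block 48 mm.
- camera_lens (a point): Centre of the camera's lens, 97 mm from the mirror's axis along the rig's +y and 70 mm above the table. The camera looks level along the rig's -y, straight at the mirror's axis. Site axes as the rig's.
- lock_knob (a joint): Angle of the lock knob, rad: 0 = locked, stops at 0 and 1.2 = unlocked, grows clockwise seen from above. A spring detent resists with about 0.08 N m from 0.17 to 0.6, then snaps it on to 1.0 or more, where it stays; let go before 0.6 it goes back to 0.2 or less. It draws a bolt out of the mirror's spindle, which is free from about 0.7.
- lock_knob_grip (a point): Point on the knob's axis at the height to grip it, 70 mm above the table, 108 mm from the mirror's axis along the rig's -y. The knob is an upright black bar 42 long x 12 wide x 26 mm high (57 to 82 mm above the table); point axes turn with the knob: x along the bar, z up. At 0 the bar lies along the rig's x.
- mirror (a joint): Angle of the mirror about its vertical axis, rad: 0 = locked start, facing the rig's +y, square to the camera; grows clockwise from above, stop at 1.4; face normal in the rig frame (sin q, cos q, 0). A spring draws it back: 0.024 N m at 0 plus 0.08 N m/rad. The camera's line of sight leaves the mirror at 2q clockwise from the rig's +y.
- mirror_grip (a point): Black grip bar on top of the mirror, 44 long x 12 wide x 28 mm high, 107 to 135 mm above the table, centred on the mirror's axis. The point is its centre, 121 mm up; axes turn with the mirror: x along bar and mirror face, y the way the mirror faces, z up. The mirror below, 60 wide x 54 mm high with its frame, has its face on the turning axis, centre 70 mm above the table.
- sight_line (a point): Not a visible thing: the camera's line of sight after the mirror. Origin on the mirror's axis, 70 mm above the table; x points along the reflected line, away from the mirror; y level, to its left; z up. It turns by twice the mirror's angle.
- cross_target: The target to be seen: a dark steel plate in the shape of a plus sign, 44 x 44 mm, arms 13 mm wide, 8 mm thick, upright on a small stand with a 44 mm square foot, 92 mm high, fixed to the table 0.15 to 0.22 m from the mirror on the side away from the robot. Origin: on the table under the plate; its face looks to its -x.
- cross_centre (a point): Centre of the cross's front face, 70 mm above the table, the same height as camera and mirror centre.
- sample_stand: Not the target: an equal stand that carries a round green mounted sample, 32 mm across, on edge. It may stand to either side of the cross target. Origin: on the table under the front of the sample.
- sample_1: Bystander: a brown mounted sample, 30 mm across and 19 mm high, loose on the table between rig and targets. Origin: underside.
- bottle: Bystander: a brown dropper bottle, 37 mm across, 94 mm high, loose, to the left of the rig. Origin: underside.
- sample_2: Bystander: a black mounted sample, 30 mm across and 19 mm high, loose on the table beside the lock block, on the side away from the robot. Origin: underside.

How it is judged:
By the outcome, as a careful person would: the job done as asked, in the order asked, and still so for the second after the job is handed in, while the arm keeps its last pose, push and grip.
It also fails if it takes over 42 s, if anything falls off the work surface, if the arm or the gripper's body presses on something with over 40 N, if the wrist force passes 120 N, or if a joint passes its speed limit or range.

## Working session

There is one attempt and no reset: what is moved stays moved. The work goes in short steps, Python scripts to look and compute and a tool call to move; the robot and the scene stay as the last step left them, time stands still between calls to the robot, and variables do not carry over. Pictures are saved under pics/ and viewed, at most 10 in all, crops included, and the job is handed in when it is done.

```bash
ls; mkdir -p pics; python3 - <<'E'
from workcell import r, cams, ticket
import cv2
s=r.read_state();print({k:s[k] for k in('time','position','ee_rot','finger_gap')})
for n in('scene','top'):
    f=cams.grab_frame(n);cv2.imwrite(f'pics/{n}1.png',f['frame'][:,:,::-1]);print(n,f['camera_matrix'],f['k1'],f['R'],f['t'])
E
```

```text
pics
workcell.py
{'time': 0.0, 'position': array([ 0.24837296, -0.4903501 ,  0.30150417]), 'ee_rot': array([-3.13937891e+00, -2.26982755e-04,  4.68768487e-01]), 'finger_gap': 0.09401218795535626}
scene [[601.23848588   0.         321.22100921]
 [  0.         601.23848588 241.71354724]
 [  0.           0.           1.        ]] 0.04452128629708213 [[-0.60561962 -0.79558187 -0.01656385]
 [-0.50617267  0.40120749 -0.76342765]
 [ 0.61401474 -0.45396259 -0.64568093]] [0.43382397 0.3458979  0.67995172]
top [[464.16558535   0.         319.36721896]
 [  0.         464.16558535 248.69242822]
 [  0.           0.           1.        ]] -0.1130713016020657 [[ 0.02281382 -0.99971806  0.00658185]
 [-0.99698217 -0.02323905 -0.07407086]
 [ 0.07420293 -0.00487215 -0.99723126]] [0.08155438 0.60068466 0.89215464]
```

View pics/scene1.png

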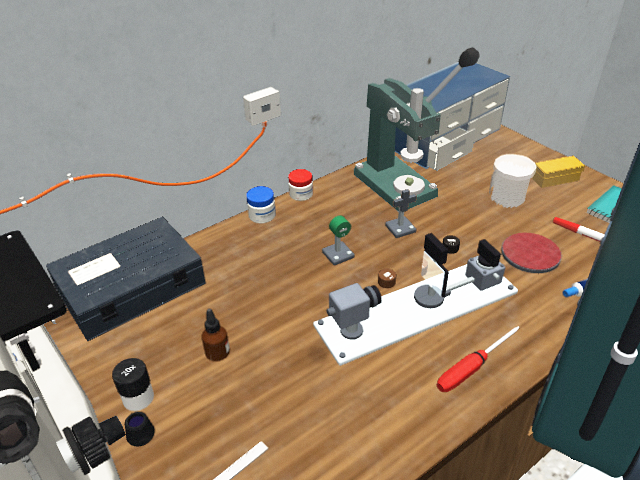

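View pics/top1.png

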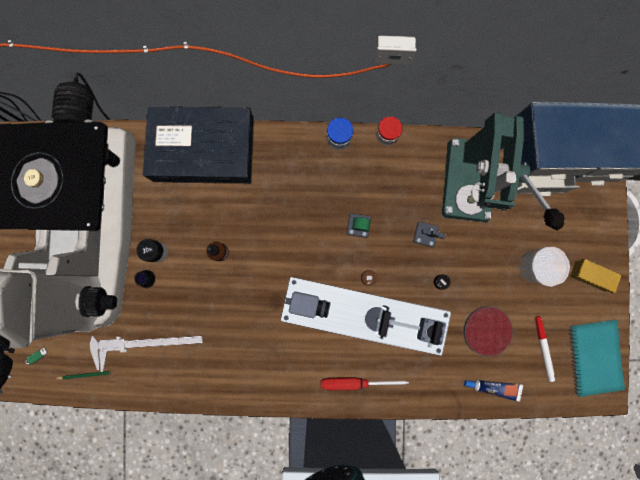

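The scene view shows the rig with its camera at (350,305), mirror at (435,265) and knob at (487,255). The cross stand is at (402,212) and the green sample at (340,235). In the top view the plate spans (283,280)–(450,353), and the cross foot is near (430,234). I'll zoom in on the cross and measure the plate.

```bash
cat > h.py <<'E'
import numpy as np, cv2
def ray(f,u,v):
    K=f['camera_matrix'];d=np.array([f['k1'],0,0,0,0.])
    p=cv2.undistortPoints(np.array([[[u,v]]],float),K,d,None)[0,0]
    # model: distorted = p(1+k1 r^2): same as cv2
    R,t=f['R'],f['t'];return -R.T@t, R.T@np.array([p[0],p[1],1])
def onz(f,u,v,z):
    o,d=ray(f,u,v);return o+d*(z-o[2])/d[2]
def two(f,a,g,b):
    o,d=ray(f,*a);p,e=ray(g,*b)
    s=np.linalg.lstsq(np.c_[d,-e],p-o,rcond=None)[0]
    A=o+s[0]*d;B=p+s[1]*e
    return (A+B)/2,np.linalg.norm(A-B)
def proj(f,X):
    K=f['camera_matrix']
    return cv2.projectPoints(np.array(X,float).reshape(-1,1,3),cv2.Rodrigues(f['R'])[0],f['t'],K,np.array([f['k1'],0,0,0,0.]))[0][:,0]
E
python3 - <<'E'
from workcell import r, cams, ticket
from h import *
np.set_printoptions(precision=4,suppress=True)
F={n:cams.grab_frame(n) for n in('top','scene')}
import pickle;pickle.dump(F,open('F.pkl','wb'))
for n,box in(('top',(270,265,465,365)),('scene',(300,180,530,360))):
    im=F[n]['frame'];m=(im.min(2)>165).astype(np.uint8)
    M=np.zeros_like(m);x0,y0,x1,y1=box;M[y0:y1,x0:x1]=m[y0:y1,x0:x1]
    c=np.vstack([k for k in cv2.findContours(M,0,2)[0] if cv2.contourArea(k)>300])
    h=cv2.convexHull(c);q=cv2.approxPolyDP(h,6,True)[:,0];print(n,q.tolist())
    for u,v in q:print(onz(F[n],u,v,.01))
t=F['top']['frame'][:,:,::-1];s=F['scene']['frame'][:,:,::-1]
a=cv2.resize(t[205:255,335:455],None,fx=6.6,fy=6,interpolation=2)
b=cv2.resize(s[180:270,320:460],None,fx=5.66,fy=3.3,interpolation=2)
cv2.imwrite('pics/crop1.png',np.vstack([cv2.resize(a,(790,300)),cv2.resize(b,(790,297))]))
E
```

```text
top [[290, 278], [448, 311], [441, 354], [281, 320]]
[0.5398 0.1523 0.01  ]
[ 0.4805 -0.1649  0.01  ]
[ 0.3948 -0.1518  0.01  ]
[0.4563 0.168  0.01  ]
scene [[517, 289], [353, 359], [336, 359], [313, 323], [332, 292], [424, 251], [504, 277]]
[ 0.3929 -0.1553  0.01  ]
[0.4461 0.1471 0.01  ]
[0.4614 0.1667 0.01  ]
[0.5385 0.1512 0.01  ]
[0.5736 0.0862 0.01  ]
[ 0.5536 -0.1039  0.01  ]
[ 0.4243 -0.1611  0.01  ]
```

View pics/crop1.png

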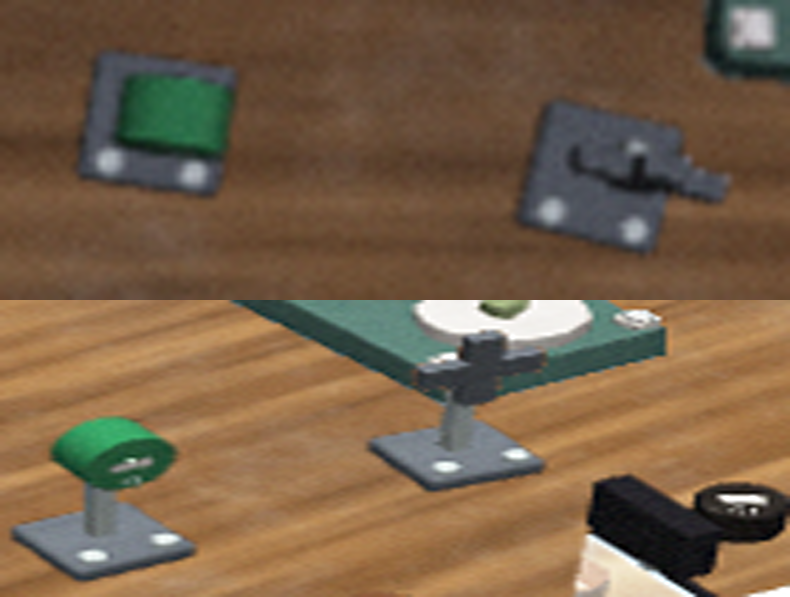

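```bash
python3 - <<'E'
from h import *
import pickle
np.set_printoptions(precision=4,suppress=True)
F=pickle.load(open('F.pkl','rb'));T,S=F['top'],F['scene']
for f in(T,S):print('cam',-f['R'].T@f['t'])
# cross: dark steel pixels
tc=lambda x,y:(335+(x+.5)/790*120-.5,205+(y+.5)/6-.5)
sc=lambda x,y:(320+(x+.5)/790*140-.5,180+(y-300+.5)/3.3-.5)
for n,p,z in(('Larm',tc(572,158),.07),('Rarm',tc(727,186),.07)):print(n,onz(T,*p,z))
for n,p,z in(('c',sc(482,368),.07),('L',sc(415,378),.07),('R',sc(547,360),.07),('top',sc(484,333),.092)):print('S',n,onz(S,*p,z))
print('foot T',[onz(T,*tc(*p),.005)[:2] for p in((550,102),(683,130),(655,250),(518,222))])
print('foot S',[onz(S,*sc(*p),.005)[:2] for p in((370,447),(432,488),(543,463),(482,425))])
# knob and grip
for n,f,box in(('T',T,(365,295,455,350)),('S',S,(415,225,510,280))):
    x0,y0,x1,y1=box;m=(f['frame'][y0:y1,x0:x1].max(2)<50).astype(np.uint8)
    for k in cv2.findContours(m,0,2)[0]:
        if cv2.contourArea(k)>20:
            rr=cv2.minAreaRect(k);u=(rr[0][0]+x0,rr[0][1]+y0);print(n,u,rr[1:],onz(f,*u,.075)[:2],onz(f,*u,.12)[:2])
y=np.array([.1863,.9825]);o=np.array([.4641,-.0188]);print('pred knob',o-.108*y,'T px of grip,knob',proj(T,[[*o,.135],[*(o-.108*y),.082]]),proj(S,[[*o,.135],[*(o-.108*y),.082]]))
E
```

```text
cam [0.5308 0.0998 0.9336]
cam [0.0203 0.515  0.7103]
Larm [ 0.6331 -0.096   0.07  ]
Rarm [ 0.6254 -0.1411  0.07  ]
S c [ 0.6274 -0.122   0.07  ]
S L [ 0.6339 -0.0993  0.07  ]
S R [ 0.62   -0.1431  0.07  ]
S top [ 0.6292 -0.1223  0.092 ]
foot T [array([ 0.6597, -0.1038]), array([ 0.6513, -0.1454]), array([ 0.6103, -0.1367]), array([ 0.6187, -0.0941])]
foot S [array([ 0.657 , -0.1056]), array([ 0.6174, -0.0969]), array([ 0.611 , -0.1403]), array([ 0.6487, -0.1486])]
T (434.01219940185547, 332.39024353027344) ((14.2456693649292, 21.534149169921875), 6.34019136428833) [ 0.4442 -0.1203] [ 0.4487 -0.1088]
T (420.60080337524414, 328.0212173461914) ((2.9356493949890137, 20.18902587890625), 11.888657569885254) [ 0.4519 -0.095 ] [ 0.456  -0.0848]
T (384.1588249206543, 322.0352973937988) ((7.7010321617126465, 30.58719825744629), 12.528807640075684) [ 0.4619 -0.0269] [ 0.4655 -0.0203]
S (488.5, 253.0) ((26.0, 21.0), 90.0) [ 0.4377 -0.1226] [ 0.4081 -0.0775]
S (439.93846130371094, 256.4923095703125) ((34.7297248840332, 43.66022872924805), 7.125016689300537) [ 0.4791 -0.0567] [ 0.4466 -0.0162]
pred knob [ 0.444  -0.1249] T px of grip,knob [[384.5573 323.5579]
 [437.4232 332.9116]] [[433.6516 241.9702]
 [487.1004 247.045 ]]
```

The rows are not in the units I measure in: shifts go in shares of 0.4 m and turns go in shares of 2 pi rad. I convert before sending: 0.34 m / 0.4 = 0.85, -0.238 m / 0.4 = -0.595, -1.24 rad / 6.2832 = -0.1974.

Emit:
pendant(segments={"offsets":[[0.085, -0.06, 0, -0.0199], [0.17, -0.12, 0, -0.0398], [0.255, -0.1775, 0, -0.0597], [0.34, -0.2375, 0, -0.0796], [0.425, -0.2975, 0, -0.0995], [0.51, -0.3575, 0, -0.1194], [0.595, -0.4175, 0, -0.1393], [0.68, -0.475, 0, -0.1592], [0.765, -0.535, 0, -0.1783], [0.85, -0.595, 0, -0.1974]]}, jaw=0.06, clamp_n=15)

```text
time: 1.03
position: [0.4447, -0.1227, 0.3027]
ee_rot: [3.141, 0.0, 1.715]
force: [1.9, -0.4, -0.4]
finger_gap: 0.06
finger_force: 0.0
```

Emit:
pendant(segments={"offsets":[[0, 0, 0, -0.0199], [0, 0, 0, -0.0398], [0, 0, 0, -0.0597], [0, 0, 0, -0.0796], [0, 0, 0, -0.0995], [0, 0, 0, -0.1194], [0, 0, 0, -0.1393], [0, 0, 0, -0.1592], [0, 0, 0, -0.1783], [0, 0, 0, -0.1981]]})

```text
time: 1.87
position: [0.4442, -0.1247, 0.3024]
ee_rot: [3.142, -0.0, 2.96]
force: [-0.7, -0.6, -1.4]
finger_gap: 0.0601
finger_force: 0.0
```

Emit:
pendant(segments={"offsets":[[0, 0, 0, 0], [0, 0, 0, 0]]})

```text
time: 2.03
position: [0.4442, -0.1247, 0.3025]
ee_rot: [3.142, -0.0, 2.951]
force: [0.3, 0.1, -0.3]
finger_gap: 0.0601
finger_force: 0.0
```

```bash
python3 - <<'E'
from workcell import r, cams, ticket
import cv2,pickle,numpy as np
s=r.read_state();f=cams.grab_frame('wrist');pickle.dump((s,f),open('w1.pkl','wb'))
print(s['time'],s['position'],s['ee_rot'],s['q'],f['mount'])
cv2.imwrite('pics/w1.png',f['frame'][:,:,::-1])
E
```

```text
2.0333 [ 0.44420383 -0.12470443  0.30252102] [ 3.14158104e+00 -2.66773735e-04  2.95059732e+00] [-3.96654278e-01 -1.11770942e-01  1.56787792e+00 -4.33953379e-05
  1.68574920e+00 -1.77646025e+00] [[-1.64881843e-04 -9.59890107e-01 -2.80376453e-01  8.14583489e-02]
 [ 9.99999980e-01 -1.26816611e-04 -1.53906750e-04 -5.62347080e-04]
 [ 1.12177175e-04 -2.80376473e-01  9.59890109e-01 -8.19037267e-02]
 [ 0.00000000e+00  0.00000000e+00  0.00000000e+00  1.00000000e+00]]
```

View pics/w1.png

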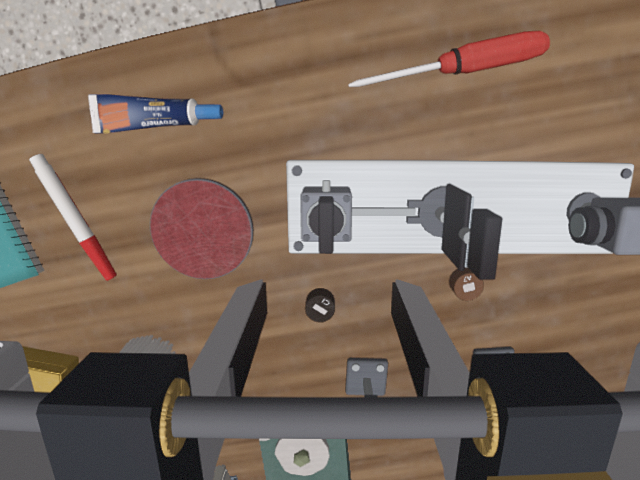

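The wrist view shows the plate nearly aligned with the image. The knob bar is at about (326,225), the mirror grip bar runs (470–500, 207–278), and the cross stand is at (367,378). Next I'll refine these from this view.

```bash
cat >> h.py <<'E'
from scipy.spatial.transform import Rotation as Ro
def wf(s,f):
    R=Ro.from_euler('xyz',s['ee_rot']).as_matrix();M=np.array(f['mount'])
    Rc=R@M[:3,:3];c=R@M[:3,3]+s['position'];g=dict(f);g['R']=Rc.T;g['t']=-Rc.T@c;return g
E
python3 - <<'E'
from h import *
import pickle
np.set_printoptions(precision=4,suppress=True)
s,f=pickle.load(open('w1.pkl','rb'));W=wf(s,f);im=f['frame']
m=(im.min(2)>165).astype(np.uint8);m[:140]=0;m[270:]=0;m[:,:270]=0
c=np.vstack([k for k in cv2.findContours(m,0,2)[0] if cv2.contourArea(k)>300]);q=cv2.approxPolyDP(cv2.convexHull(c),6,True)[:,0]
for u,v in q:print('plate',u,v,onz(W,u,v,.01)[:2])
x0,y0,x1,y1=295,180,360,260
m=(im[y0:y1,x0:x1].max(2)<38).astype(np.uint8)
for k in cv2.findContours(m,0,2)[0]:
    if cv2.contourArea(k)>20:print('knob',cv2.boundingRect(k),cv2.minAreaRect(k))
cv2.imwrite('pics/crop2.png',np.hstack([cv2.resize(im[190:270,295:355,::-1],(390,520),interpolation=2),cv2.resize(im[200:290,440:510,::-1],(405,520),interpolation=2)]))
E
```

```text
plate 287 162 [ 0.3927 -0.1542]
plate 633 169 [0.4587 0.1659]
plate 610 252 [0.5386 0.1429]
plate 290 252 [ 0.4776 -0.1701]
```

View pics/crop2.png

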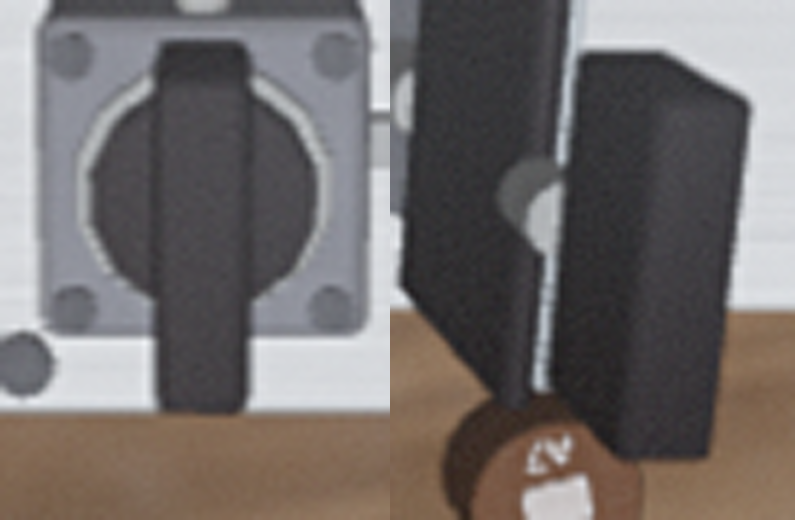

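```bash
python3 - <<'E'
from h import *
import pickle
np.set_printoptions(precision=4,suppress=True)
s,f=pickle.load(open('w1.pkl','rb'));W=wf(s,f)
F=pickle.load(open('F.pkl','rb'))
k=onz(W,325.8,227.4,.082)[:2];g=onz(W,491.3,248.4,.135)[:2];d=g-k
print('knob',k,'grip',g,np.linalg.norm(d),'yaw',-np.arctan2(*d))
yx=lambda p:(295+p[0]/6.5-.5,190+p[1]/6.5-.5)
a=onz(W,*yx((203,80)),.082)-onz(W,*yx((203,412)),.082);print('bar len',np.linalg.norm(a))
for c in((287,162),(290,252)):pass
a=onz(W,287,162,.01)[:2];b=onz(W,633,169,.01)[:2];print('plate yaw',-np.arctan2(*(b-a)))
# rig from this: plate centre via corners
for z,p in((.08,(367,378)),):pass
for q in ((347,358),(386,359),(388,392),(346,392)):print('foot W',onz(W,*q,.005)[:2])
E
```

```text
knob [ 0.4416 -0.1271] grip [ 0.4622 -0.0211] 0.10800533483056843 yaw -0.1924709213724286
bar len 0.0406236301769004
plate yaw -0.20335870453125607
foot W [ 0.6073 -0.137 ]
foot W [ 0.6166 -0.0962]
foot W [ 0.6588 -0.1001]
foot W [ 0.6497 -0.1457]
```

Converted, 0.1525 m / 0.4 = 0.3813, 0.145 m / 0.4 = 0.3625.

Emit:
pendant(segments={"offsets":[[0.0025, -0.005, 0.0875, 0], [0.0025, -0.005, 0.175, 0], [0.0025, -0.005, 0.2625, 0], [0.0025, -0.005, 0.325, 0], [0.0025, -0.005, 0.3625, 0], [0.0025, -0.005, 0.3813, 0], [0.0025, -0.005, 0.3813, 0], [0.0025, -0.005, 0.3813, 0]]})

```text
time: 2.75
position: [0.4433, -0.1267, 0.1508]
ee_rot: [-3.141, 0.001, 2.953]
force: [0.5, 0.5, 0.9]
finger_gap: 0.0599
finger_force: 0.0
```

Emit:
pendant(segments={"offsets":[[0, 0, 0, 0], [0, 0, 0, 0], [0, 0, 0, 0], [0, 0, 0, 0], [0, 0, 0, 0], [0, 0, 0, 0]]}, jaw=0, clamp_n=25)

```text
time: 3.25
position: [0.4432, -0.1269, 0.1508]
ee_rot: [-3.141, 0.001, 2.954]
force: [-0.9, -0.4, 1.8]
finger_gap: 0.0285
finger_force: 25.0
```

Emit:
pendant(segments={"offsets":[[0, 0, 0, 0], [0, 0, 0, 0], [0, 0, 0, 0], [0, 0, 0, 0]]}, clamp_n=25)

```text
time: 3.58
position: [0.4432, -0.1269, 0.1508]
ee_rot: [-3.141, 0.001, 2.954]
force: [-0.7, -1.3, 3.8]
finger_gap: 0.0283
finger_force: 25.0
```

```bash
python3 -c "
from workcell import r, cams, ticket
import cv2
f=cams.grab_frame('wrist')['frame'];cv2.imwrite('pics/w3.png',f[:,:,::-1])"
```

```text
(no output)
```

View pics/w3.png

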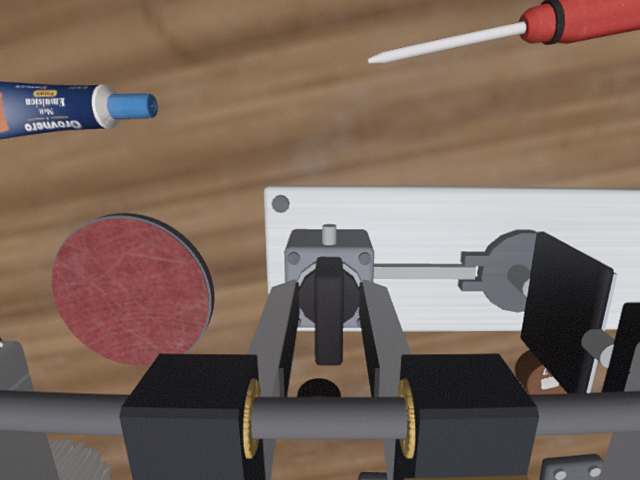

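The fingers closed on the round base disc below the bar (28 mm gap). I'll open, rise 7 mm and grip the bar itself.

Converted, -0.007 m / 0.4 = -0.0175.

Emit:
pendant(segments={"offsets":[[0, 0, 0, 0], [0, 0, 0, 0], [0, 0, -0.0175, 0], [0, 0, -0.0175, 0]]}, jaw=0.05)

```text
time: 3.97
position: [0.4432, -0.1264, 0.1577]
ee_rot: [3.141, 0.001, 2.954]
force: [0.5, 0.9, 0.1]
finger_gap: 0.049
finger_force: 0.0
```

Emit:
pendant(segments={"offsets":[[0, 0, 0, 0], [0, 0, 0, 0], [0, 0, 0, 0], [0, 0, 0, 0], [0, 0, 0, 0], [0, 0, 0, 0], [0, 0, 0, 0], [0, 0, 0, 0]]}, jaw=0, clamp_n=25)

```text
time: 4.63
position: [0.4428, -0.1268, 0.1571]
ee_rot: [-3.141, -0.0, 2.954]
force: [-0.5, -2.3, -0.1]
finger_gap: 0.0117
finger_force: 25.0
```

Converted, 1.14 rad / 6.2832 = 0.1814.

Emit:
pendant(segments={"offsets":[[0, 0, 0, 0.0191], [0, 0, 0, 0.0382], [0, 0, 0, 0.0573], [0, 0, 0, 0.0764], [0, 0, 0, 0.0955], [0, 0, 0, 0.1146], [0, 0, 0, 0.1337], [0, 0, 0, 0.1528], [0, 0, 0, 0.1687], [0, 0, 0, 0.1814]]})

```text
time: 5.47
position: [0.4423, -0.1275, 0.1571]
ee_rot: [-3.139, 0.002, 1.809]
force: [-2.1, -4.4, -1.2]
finger_gap: 0.0119
finger_force: 25.0
```

Emit:
pendant(segments={"offsets":[[0, 0, 0, 0.0064], [0, 0, 0, 0.0127], [0, 0, 0, 0.0127], [0, 0, 0, 0.0127]]})

```text
time: 5.8
position: [0.4422, -0.1274, 0.1571]
ee_rot: [-3.139, 0.002, 1.735]
force: [-3.2, -4.8, 0.5]
finger_gap: 0.0117
finger_force: 25.1
```

```bash
python3 -c "
from workcell import r, cams, ticket
print(r.read_state()['wrist_torque'],r.read_state()['q'])"
```

```text
[-0.84569097  0.46294202  0.2452266 ] [-0.40213048 -0.03502565  1.79061845 -0.00319542  1.38699449 -0.56602832]
```

Converted, -0.11 m / 0.4 = -0.275, -0.09 m / 0.4 = -0.225.

Emit:
pendant(segments={"offsets":[[0, 0, 0, 0], [0, 0, 0, 0], [0, 0, 0, 0], [0, 0, -0.075, 0], [0, 0, -0.15, 0], [0, 0, -0.225, 0], [0, 0, -0.275, 0], [0, 0, -0.275, 0]]}, jaw=0.05)

```text
time: 6.47
position: [0.445, -0.1269, 0.2728]
ee_rot: [3.132, 0.005, 1.735]
force: [1.3, 0.3, 0.3]
finger_gap: 0.0501
finger_force: 0.0
```

Emit:
pendant(segments={"offsets":[[0, 0, 0, -0.0191], [0, 0, 0, -0.0382], [0, 0, 0, -0.0573], [0, 0, 0, -0.0764], [0, 0, 0, -0.0955], [0, 0, 0, -0.1146], [0, 0, 0, -0.1337], [0, 0, 0, -0.1528], [0, 0, 0, -0.1719], [0, 0, 0, -0.191]]})

```text
time: 7.3
position: [0.4427, -0.126, 0.2656]
ee_rot: [3.14, -0.002, 2.94]
force: [0.3, 0.6, -1.0]
finger_gap: 0.0505
finger_force: 0.0
```

Emit:
pendant(segments={"offsets":[[0, 0, 0, -0.0032], [0, 0, 0, -0.0032]]})

```text
time: 7.47
position: [0.4427, -0.1262, 0.266]
ee_rot: [3.141, -0.002, 2.952]
force: [-0.3, 0.6, 0.2]
finger_gap: 0.05
finger_force: 0.0
```

```bash
python3 - <<'E'
from workcell import r, cams, ticket
import cv2,pickle
s=r.read_state();f=cams.grab_frame('wrist');pickle.dump((s,f),open('w2.pkl','wb'))
print(s['time'],s['position'],s['ee_rot'])
cv2.imwrite('pics/w4.png',f['frame'][:,:,::-1])
E
```

```text
7.4667 [ 0.44273653 -0.12617759  0.26603769] [ 3.14082102e+00 -1.52415556e-03  2.95224772e+00]
```

View pics/w4.png

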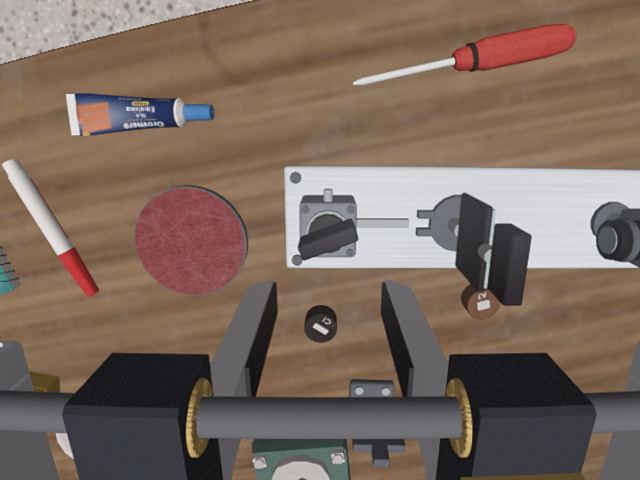

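The knob stays turned at about 1.2 rad, and the bolt end at (408,223) has come out of the spindle. Now for the mirror grip.

Converted, 0.107 m / 0.4 = 0.2675, 0.061 m / 0.4 = 0.1525.

Emit:
pendant(segments={"offsets":[[0, 0.0875, 0, 0], [0, 0.175, 0, 0], [0, 0.2375, 0, 0], [0, 0.2675, 0, 0], [0, 0.2675, 0, 0], [0, 0.2675, 0.075, 0], [0, 0.2675, 0.125, 0], [0, 0.2675, 0.1525, 0], [0, 0.2675, 0.1525, 0], [0, 0.2675, 0.1525, 0]]})

```text
time: 8.35
position: [0.4627, -0.022, 0.2059]
ee_rot: [-3.141, -0.001, 2.952]
force: [0.6, 0.2, 0.9]
finger_gap: 0.0502
finger_force: 0.0
```

Emit:
pendant(segments={"offsets":[[0, 0, 0, 0], [0, 0, 0, 0], [0, 0, 0, 0], [0, 0, 0, 0], [0, 0, 0, 0], [0, 0, 0, 0], [0, 0, 0, 0], [0, 0, 0, 0]]}, jaw=0, clamp_n=25)

```text
time: 9.02
position: [0.4631, -0.021, 0.2065]
ee_rot: [3.141, 0.001, 2.954]
force: [-0.3, 1.8, 1.7]
finger_gap: 0.0117
finger_force: 25.0
```

Converted, 0.96 rad / 6.2832 = 0.1528.

Emit:
pendant(segments={"offsets":[[0, 0, 0, 0.0159], [0, 0, 0, 0.0318], [0, 0, 0, 0.0477], [0, 0, 0, 0.0637], [0, 0, 0, 0.0796], [0, 0, 0, 0.0955], [0, 0, 0, 0.1114], [0, 0, 0, 0.1273], [0, 0, 0, 0.1432], [0, 0, 0, 0.1528]]})

```text
time: 9.85
position: [0.4628, -0.0214, 0.2065]
ee_rot: [-3.141, 0.0, 1.99]
force: [-0.8, 0.8, 1.0]
finger_gap: 0.0117
finger_force: 25.0
```

Emit:
pendant(segments={"offsets":[[0, 0, 0, 0], [0, 0, 0, 0], [0, 0, 0, 0]]})

```text
time: 10.1
position: [0.4628, -0.0214, 0.2065]
ee_rot: [-3.141, 0.0, 1.995]
force: [-1.4, -0.8, 4.1]
finger_gap: 0.0118
finger_force: 25.0
```

```bash
python3 - <<'E'
from workcell import r, cams, ticket
import cv2,pickle,numpy as np
s=r.read_state();print(s['ee_rot'],s['wrist_torque'],s['finger_gap'])
G={n:cams.grab_frame(n) for n in('wrist','top','scene')};pickle.dump((s,G),open('w3.pkl','wb'))
a=G['scene']['frame'][190:310,375:475,::-1];b=G['wrist']['frame'][:,:,::-1]
cv2.imwrite('pics/last.png',np.hstack([cv2.resize(a,(350,420),interpolation=2),cv2.resize(b,(440,420))]))
E
```

```text
[-3.14129084e+00  2.54584204e-04  1.99534052e+00] [0.0687626  0.20089978 0.12229848] 0.011765886210224785
```

View pics/last.png

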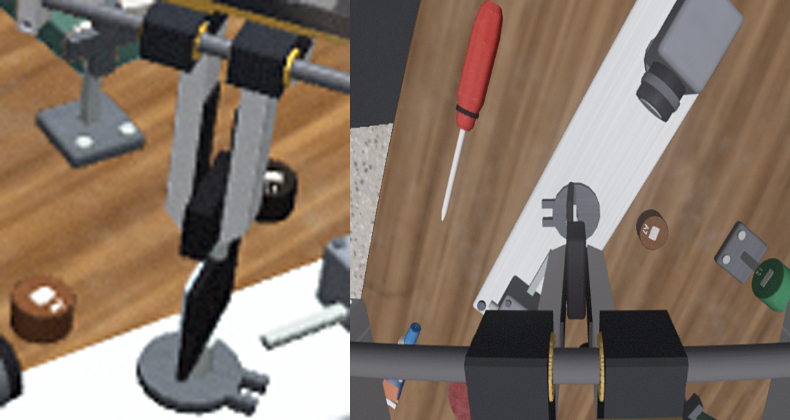

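The mirror is turned and held, and the loose samples stand where they were. I'll check the heading to the cross once more, using the two foot screws in each camera.

```bash
python3 - <<'E'
from h import *
import pickle
np.set_printoptions(precision=4,suppress=True)
F=pickle.load(open('F.pkl','rb'));s1=pickle.load(open('w1.pkl','rb'));s2=pickle.load(open('w2.pkl','rb'))
C={'T':(F['top'],(410,228,440,250)),'S':(F['scene'],(384,225,418,238)),'W1':(wf(*s1),(345,356,390,380)),'W2':(wf(*s2),(345,380,398,400))}
o={'T':(.4641,-.0188),'S':(.463,-.021),'W1':(.4622,-.0211),'W2':(.463,-.021)}
for n,(f,(x0,y0,x1,y1)) in C.items():
    g=cv2.cvtColor(f['frame'],cv2.COLOR_RGB2GRAY)[y0:y1,x0:x1]
    k,l,st,c=cv2.connectedComponentsWithStats((g>120).astype(np.uint8))
    P=[onz(f,c[i][0]+x0,c[i][1]+y0,.008)[:2] for i in range(1,k) if 2<st[i][4]<60]
    print(n,P)
    if len(P)==2:
        a,b=sorted(P,key=lambda p:-p[1]);d=(a-b)/np.linalg.norm(a-b);x=np.array([d[1],-d[0]])
        m=(a+b)/2
        for off in(.008,.012):
            c_=m+x*off;v=c_-o[n];print('  sp',np.linalg.norm(a-b),'xhead',np.arctan2(x[1],x[0]),'centre',c_,'dist',np.linalg.norm(v),'head',np.arctan2(v[1],v[0]))
E
```

```text
T [array([ 0.6227, -0.1038]), array([ 0.6169, -0.1297])]
  sp 0.026466443432015395 xhead -0.2219138742485518 centre [ 0.6276 -0.1185] dist 0.1914862191907571 head -0.5477072856267897
  sp 0.026466443432015395 xhead -0.2219138742485518 centre [ 0.6315 -0.1194] dist 0.19528000416559904 head -0.541151307583484
S [array([ 0.6422, -0.0927]), array([ 0.5972, -0.1224]), array([ 0.6221, -0.0873]), array([ 0.6068, -0.105 ])]
W1 [array([ 0.6186, -0.13  ]), array([ 0.6244, -0.1044]), array([ 0.6196, -0.1415])]
W2 [array([ 0.6191, -0.1301]), array([ 0.6188, -0.1425])]
  sp 0.012432067582211872 xhead -0.026526794540461713 centre [ 0.6269 -0.1365] dist 0.20053944572679794 head -0.6139701647190645
  sp 0.012432067582211872 xhead -0.026526794540461713 centre [ 0.6309 -0.1366] dist 0.2038809407278921 head -0.6030962552758435
```

Converted, 0.004 rad / 6.2832 = 0.0006.

Emit:
pendant(segments={"offsets":[[0, 0, 0, 0.0006], [0, 0, 0, 0.0006], [0, 0, 0, 0.0006], [0, 0, 0, 0.0006]]})

```text
time: 10.58
position: [0.4628, -0.0214, 0.2065]
ee_rot: [-3.141, 0.0, 1.99]
force: [-2.6, 0.8, 5.4]
finger_gap: 0.0121
finger_force: 25.0
```

```bash
python3 -c "
from workcell import r, cams, ticket
print(r.read_state()['ee_rot']);print(ticket.job_done())"
```

```text
[-3.14140526e+00  1.89972782e-04  1.99000096e+00]
the job is handed in; nothing more can be done
None
```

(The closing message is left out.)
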